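# Rehang the slide basket on the hooded stand's hook

## Task

Take the basket of glass slides off the open stand by its black handle and hang it on the hook hidden under the other stand's metal hood, where it will drain. Carry it level and upright, never setting it down, and leave the things standing around alone. The sprung hook is set at an unknown depth inside the hood and is delicate: ease the crossbar in from the open front above the hook's lip, find the back of the hook by feel, gently let the bar down into it and let go, so that the basket hangs freely there.

Things in the scene. Friction and masses are not known exactly. Their poses are not given: they have to be found in the camera images.
- handle (a point): centre of the black plastic handle block on top of the loose slide basket; block 24 mm (x) by 16 mm (y) by 36 mm tall, z up. Grip it from above across the 16 mm (y). An 8 mm square steel stem runs straight down from it through the crossbar to the wire cage; all are centred under this point. x and y agree with the open stand's while the basket hangs there
- crossbar (a point): middle of the basket's horizontal round steel crossbar, by which it hangs: 8 mm thick, 48 mm long along the basket's y; it crosses the stem 54 mm below the handle's centre. z is the basket's up
- basket_bottom (a point): centre of the underside of the basket's wire cage, 89 mm below the crossbar's middle, z up. The cage with its glass slides is 62 (x) by 84 (y) by 34 mm tall; its top is 55 mm below the crossbar's middle
- slide_basket: the whole loose slide basket, about 0.2 to 0.4 kg; origin at the middle of its crossbar (the same point as crossbar), z up
- open_stand: the open stand, fixed: grey foot 150 x 110 x 12 mm, rear post, two parallel 8 mm steel rods with upturned front ends. Origin on the worktop straight below open_seat; the front faces -x. To free the basket raise it 18 to 30 mm and draw it out to -x by 80 mm or more
- open_seat (a point): on the open stand: where the crossbar's middle lies when the basket hangs there (it may be up to 5 mm off in x), 175 mm above the worktop. The rods run along x at y = +-16 mm, from the post (x = +78 mm) to the upturned ends at x = -22 mm, whose tops are 10 mm above this point
- hood_stand: the hooded stand with its hidden hook, fixed: grey foot 150 x 110 x 12 mm, rear post (front at x = +66 mm), aluminium hood of inverted-U section, 64 mm wide, 126 mm long, open in front and below, closed at the rear. Origin on the worktop, 60 mm behind (+x) the mouth; the front faces -x
- hood_mouth (a point): middle of the hood's open front mouth, at the height of the crossbar's centre once seated on the hook (160 mm above the worktop). x points into the hood, z up. Side walls 58 mm apart, from 18 mm below to 24 mm above this point; roof underside 24 mm above, roof 3 mm thick, with a slot 16 mm wide (y = -8 to +8 mm) along its length for the stem; rear wall at x = 124 mm
- hook_zone (a point): NOT the hook: a fixed point under the hood, 60 mm in from the mouth at seated height. The hook's trough is at an unknown place, anywhere within 25 mm of it along x. Trough 9.5 mm wide for the 8 mm bar: keep the bar lightly against its back, an upright face up to 20 mm above this height, while lowering. The hook is sprung along x, 5 N per mm over 4 mm; keep under 10 N
- hook_pass (a point): fixed point 13 mm above hook_zone: best height of the bar's centre while it slides in. Anything from 6 to 20 mm above seated height clears the hook's front lip (7.5 mm thick, top 2 mm above seated height) and the roof. A lower bar meets the lip's front face instead of the back; let down there, it falls. Prongs lie at y = +-12 to 25 mm
- slide_box: bystander: loose beige slide box, 63 x 86 x 34 mm, origin at the centre of its underside
- petri_dish: bystander: loose closed clear dish, 60 mm across, 15 mm high, origin at the centre of its underside
- brass_weight: bystander: loose brass knob weight, 29 mm across, 42 mm high, origin at the centre of its underside. Behind it and to its right stands a tall microscope (fixed) whose eyepieces lean forward to about 0.54 m from the robot, between 0 and 130 mm right of the middle line, 0.35 m and more above the worktop: keep arm and gripper in front of it

How it is judged (in metres and radians):
On the way, in this order (a step that is already met when the one before it is completed fails the run):
1. the basket is held, clear of the open stand (distance between crossbar and open_seat above 0.06 m and contact force between the fingers and slide_basket above 1 N and contact force between slide_basket and open_stand below 0.1 N), for 0.2 s.
2. the held crossbar is inside the hood, higher than its seat (x of crossbar in the frame of hood_mouth between 0.022 and 0.105 m and y of crossbar in the frame of hood_mouth between -0.012 and 0.012 m and z of crossbar in the frame of hood_mouth between 0.004 and 0.022 m and contact force between the fingers and slide_basket above 1 N), for 0.2 s.
At the end, for the whole second after the job is handed in: the basket hangs, let go and at rest, on the hook inside the hood: the middle of its crossbar is 22 to 105 mm behind the mouth, within 12 mm of the hood's middle and within 2.5 mm of the seated height, and the basket is within 0.15 rad of level (x of crossbar in the frame of hood_mouth between 0.022 and 0.105 m and y of crossbar in the frame of hood_mouth between -0.012 and 0.012 m and z of crossbar in the frame of hood_mouth between -0.0025 and 0.0025 m and angle between slide_basket's own z axis and vertical below 0.15 rad and linear speed of slide_basket below 0.03 m/s and angular speed of slide_basket below 0.4 rad/s and contact force between slide_basket and hood_stand above 0.5 N); the robot touches nothing.
It fails at once if the basket is tilted more than 0.25 rad from level (angle between slide_basket's own z axis and vertical above 0.25 rad).
It fails at once if the basket is set down or dropped (its underside comes within 20 mm of the worktop) (height (world z) of basket_bottom below 0.02 m).
It fails at once if the basket is forced against the hooded stand or its hook (more than 15 N) (contact force between slide_basket and hood_stand above 15 N).
It fails at once if the slide box, dish or brass weight is moved more than 15 mm (distance of any of slide_box, petri_dish, brass_weight from where it was at the start of the episode above 0.015 m).
It also fails if it takes over 59 s, if anything falls off the work surface, if the arm or the gripper's body presses on something with over 40 N, if the wrist force passes 120 N, or if a joint passes its speed limit or range.

## Robot

A 6-joint arm with a two-finger parallel gripper is mounted at the origin on a cart in front of the work surface, level with it; the furniture and walls round the work are solid. World frame = base frame: x ahead of the robot, y to its left, z up, the work surface at z = 0. Lengths are in mm, angles in rad, forces in N, time in s.
With the tool pointing down it reaches from about 350 to 975 mm from the base axis. Payload 7.1 kg.
Tool frame: the origin (TCP) lies on the mounting face of the last link; the fingertips stand 182 mm ahead of it and the grasp point (between the pads) lies 163 mm ahead of it (ctrl.tcp_to_tips is the distance from the TCP to the fingertips, in mm); z points along the fingers, y is the direction in which the jaws open and shut (so a half turn about z gives the same grasp; the last joint's range is limited). The gripper opens to 88 mm and grips with 3 to 60 N. Pads are 20 mm wide; open, the fingers measure 115 mm over their backs; the gripper's body (75 mm by 178 mm) begins 61 mm behind the grasp point.
Start: joints at [-1.35, 0.423, 1.63, -0, 1.089, -0.019], TCP at [148.462, -607.096, 404.675] pointing down, gripper open.
Joint ranges: [-3, 3], [-0.9, 2.11], [0.09, 2.58], [-1.31, 4.45], [0.11, 2.69], [-2.54, 2.54]. Speed limits (rad/s): [2.39, 2.39, 3.01, 3.14, 3.14, 3.14].

## Interface

Orientations are given as a rotation vector (axis times angle).
In Python, from workcell import ctrl gives the robot as it stands. The module is installed in compiled form; this text tells all that it offers.
- The arm moves only by the tool send_rows, never from a script. Its argument "commands" is a list of rows, each an object with "translation": the shift along the world's x, y, z normalised to -1 to 1, where 1 is 0.1 m, a list of three; "twist": the turn, a rotation vector about the world's x, y, z normalised to -1 to 1, where 1 is 0.5 rad, a list of three. A call has exactly 10 rows; each row is the pose to reach, as a shift and turn from the pose commanded when the call began; what a row does not reach only later rows make up. A row lasts 1/10 s, in which the tool goes at most 50 mm and 8.59 degrees, less where a joint would pass 70% of its speed; a pose out of reach is approached as far as the arm can. A call with a number of a shift or a turn outside -1 to 1 is refused whole. A call with a gripper value outside its range is refused whole. "grip" is the closure, from -1 (fully open) to 1 (shut), set as the call begins (left out, the last holds). The fingers move at their own pace and stop on an object; the grip force is fixed at half the most. Time passes only in rows, so rows that repeat a pose let the fingers close, or fill a call up. It gives the time, the measured TCP pose, the force and the opening at its end, in the units of the state.
- ctrl.get_obs(): the state, without advancing time (a new reading comes with each control period).
- ctrl.get_image(name): name is "scene" or "side" or "wrist"; returns a dict with "img" (384x512x3 uint8, red, green, blue), "intrinsics" (3x3 intrinsics, pixels), "dist" ([k1, k2, p1, p2, k3] as OpenCV has them; the pictures are not rectified), "cam_to_world" (4x4, takes a point from camera to world coordinates). Camera axes: x right, y down, z forward; pixel columns grow to the right and rows downward; lengths in mm; the calibration is good to about 2 mm. A picture is of the moment at which its call begins. There is no depth.
- ctrl.close_job(): hands the job in, once; it reports no verdict.
The state is a dict: "t": time; "qpos": joint angles; "qvel": joint speeds; "joint_torque": joint torques, N m; "ee_pos": TCP position; "orientation": TCP orientation; "ft_force": force on the tool from outside, world axes, zero at the start; "moment": the same for the moment, N m; "width": finger opening in mm.
Only numpy, scipy, OpenCV 4.12 (cv2) and the standard library are available. Lean on these libraries where they do the work, as an engineer would, in place of code of your own. Each camera call takes 0.05 s, during which the arm holds its last target. There are 200 camera calls.

## Working session

There is one attempt and no reset: what is moved stays moved. The work goes in short steps, Python scripts to look and compute and a tool call to move; the robot and the scene stay as the last step left them, time stands still between calls to the robot, and variables do not carry over. Pictures are saved under pics/ and viewed, about 8 in all and at most 12, crops included, and the job is handed in when it is done.

Besides the shell and the picture viewer there is one more tool, called after ">>>" as name([rows], argument=value, ...), one row to a line, values as JSON. send_rows: Moves the arm, as the interface text tells. Its arguments: {"type":"object","properties":{"commands":{"type":"array","items":{"type":"object","properties":{"translation":{"type":"array","items":{"type":"number"}},"twist":{"type":"array","items":{"type":"number"}}}}},"grip":{"type":"number"}},"required":["commands"]}

```bash
mkdir -p pics; cat > h.py <<'E'
from workcell import ctrl
import numpy as np, cv2
def snap(n,f):
    d=ctrl.get_image(n); cv2.imwrite(f'pics/{f}.png',cv2.cvtColor(d['img'],cv2.COLOR_RGB2BGR))
    np.savez(f'pics/{f}.npz',**d); return d
def load(f): return np.load(f'pics/{f}.npz')
def crop(f,x0,y0,x1,y1,s,o):
    im=cv2.imread(f'pics/{f}.png')[y0:y1,x0:x1]; cv2.imwrite(f'pics/{o}.png',cv2.resize(im,None,fx=s,fy=s,interpolation=cv2.INTER_CUBIC))
def ray(d,uv):
    p=cv2.undistortPoints(np.array([[uv]],float),d['intrinsics'],d['dist'])[0,0]
    T=d['cam_to_world']; v=T[:3,:3]@[p[0],p[1],1]; return T[:3,3],v/np.linalg.norm(v)
def atz(d,uv,z):
    o,v=ray(d,uv); return o+v*(z-o[2])/v[2]
def tri(l):
    A=np.zeros((3,3));b=np.zeros(3)
    for d,uv in l:
        o,v=ray(d,uv);P=np.eye(3)-np.outer(v,v);A+=P;b+=P@o
    x=np.linalg.solve(A,b)
    return x,[float(np.linalg.norm((np.eye(3)-np.outer(v,v))@(x-o))) for o,v in (ray(d,uv) for d,uv in l)]
def proj(d,p):
    W=np.linalg.inv(d['cam_to_world']); 
    return cv2.projectPoints(np.atleast_2d(np.array(p,float)),cv2.Rodrigues(W[:3,:3])[0],W[:3,3],d['intrinsics'],d['dist'])[0][:,0]
E
python3 - <<'E'
from h import *
a=snap('scene','s0');b=snap('side','d0')
np.set_printoptions(suppress=True,precision=3)
for d in(a,b):print(d['cam_to_world'],d['intrinsics'][0],d['dist'])
im=[cv2.imread(f'pics/{n}.png') for n in('s0','d0')]
o=ctrl.get_obs();print(o['orientation'],o['ft_force'],o['width'])
E
```

```text
[[  -0.732   -0.305    0.61  -432.114]
 [  -0.682    0.322   -0.657  995.036]
 [   0.004   -0.896   -0.443  818.171]
 [   0.       0.       0.       1.   ]] [468.067   0.    257.778] [0.014 0.    0.    0.    0.   ]
[[ -0.989  -0.048   0.137 351.017]
 [ -0.145   0.363  -0.921 912.786]
 [ -0.005  -0.931  -0.366 527.552]
 [  0.      0.      0.      1.   ]] [395.987   0.    257.029] [-0.024  0.     0.     0.     0.   ]
[-3.118 -0.376  0.   ] [ 0.815  0.513 -0.066] 87.73909813367825
```

View pics/s0.png

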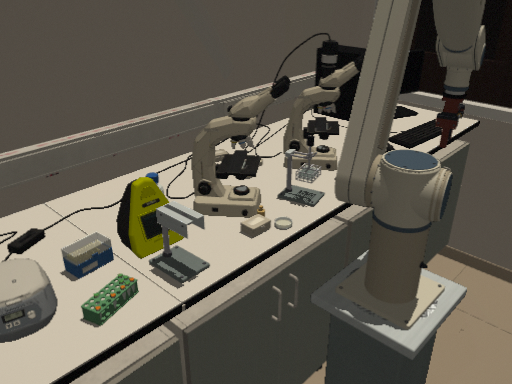

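View pics/d0.png

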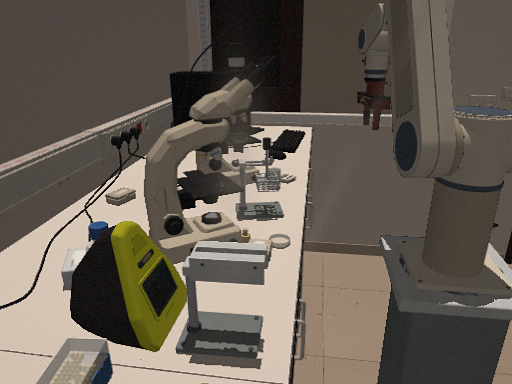

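The scene picture shows the hooded stand at about (180,240) with its hood at (185,217), and the open stand with its basket at about (305,165). In the side picture the hood is at (230,260) and the basket at (267,165). I'll enlarge these areas in one mosaic.

```bash
python3 - <<'E'
from h import *
def c(f,x0,y0):
    im=cv2.imread(f'pics/{f}.png')[y0:y0+75,x0:x0+100]
    im=cv2.resize(im,(400,300),interpolation=cv2.INTER_CUBIC)
    for k in range(0,100,20):
        cv2.putText(im,str(x0+k),(k*4,8),0,.3,(0,0,255),1);cv2.line(im,(k*4,8),(k*4,12),(0,0,255),1)
    for k in range(15,75,15):
        cv2.putText(im,str(y0+k),(0,k*4+3),0,.3,(0,0,255),1)
    return im
m=np.vstack([np.hstack([c('s0',260,130),c('s0',130,205)]),np.hstack([c('d0',215,130),c('d0',180,225)])])
cv2.imwrite('pics/m0.png',m)
E
```

```text
(no output)
```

View pics/m0.png

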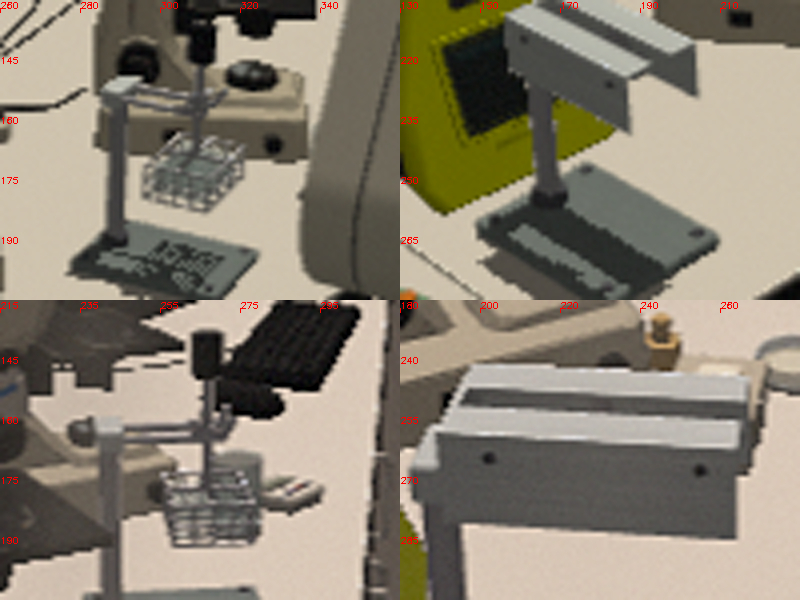

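```bash
cat > m.py <<'E'
from h import *
np.set_printoptions(suppress=True,precision=1)
a=load('s0');b=load('d0')
print('handle',tri([(a,(310.5,140.75)),(b,(266.75,143.75))]))
print('fork foot corners'); 
print('hood front near top',atz(a,(188,224.5),187),atz(b,(265,261.75),187),tri([(a,(188,224.5)),(b,(265,261.75))]))
print('front far top',atz(a,(203.75,215.5),187),atz(b,(267,244),187))
print('front near bot',atz(a,(187.5,238),142),atz(b,(264,284.5),142))
print('back near top',atz(a,(156.75,208.5),187),atz(b,(189,258),187))
print('back far top',atz(b,(198.75,241.25),187))
print('handle @229',atz(a,(310.5,140.75),229),atz(b,(266.75,143.75),229))
print('dish',atz(a,(284,223),8),'box',atz(a,(256,226),20))
E
python3 m.py
```

```text
handle (array([ 497.4, -281.7,  224.8]), [0.7135080275713062, 0.7135080275712624])
fork foot corners
hood front near top [415.9 348.3 187. ] [421.7 352.7 187. ] (array([423. , 342.9, 181.4]), [0.28550662825893414, 0.28550662825891654])
front far top [421.6 289.  187. ] [425.8 292.2 187. ]
front near bot [423.1 347.7 142. ] [423.4 351.7 142. ]
back near top [545.7 352.6 187. ] [549.3 358.3 187. ]
back far top [549.6 298.7 187. ]
handle @229 [ 492.  -274.2  229. ] [ 494.8 -262.4  229. ]
dish [428.8 -63.5   8. ] box [470.5  30.1  20. ]
```

```bash
python3 - <<'E'
from h import *
np.set_printoptions(suppress=True,precision=1)
a=load('s0');b=load('d0')
print('eyepiece1',tri([(a,(283,84)),(b,(247,85))]))
print('eyepiece2',tri([(a,(350,70)),(b,(270,62))]))
E
```

```text
eyepiece1 (array([ 543.5, -179.8,  425.1]), [13.992261173415871, 13.992261173415722])
eyepiece2 (array([ 512.3, -518.5,  445.3]), [9.459554450534517, 9.459554450534606])
```

>>> send_rows([
  {"translation": [0.1, 0.1, 0.08], "twist": [0, 0, -0.05]},
  {"translation": [0.2, 0.2, 0.16], "twist": [0, 0, -0.1]},
  {"translation": [0.3, 0.3, 0.24], "twist": [0, 0, -0.15]},
  {"translation": [0.4, 0.4, 0.32], "twist": [0, 0, -0.2]},
  {"translation": [0.5, 0.5, 0.4], "twist": [0, 0, -0.25]},
  {"translation": [0.6, 0.6, 0.48], "twist": [0, 0, -0.3]},
  {"translation": [0.7, 0.7, 0.56], "twist": [0, 0, -0.35]},
  {"translation": [0.8, 0.8, 0.64], "twist": [0, 0, -0.4]},
  {"translation": [0.9, 0.9, 0.72], "twist": [0, 0, -0.44]},
  {"translation": [1, 1, 0.8], "twist": [0, 0, -0.48]},
])

```text
t: 1.1
ee_pos: [248.8, -506.5, 484.6]
orientation: [-3.141, 0.002, 0.001]
ft_force: [0.1, -0.9, -0.1]
width: 87.6
```

>>> send_rows([
  {"translation": [0.1, 0.1, 0]},
  {"translation": [0.2, 0.2, 0]},
  {"translation": [0.3, 0.3, 0]},
  {"translation": [0.4, 0.4, 0]},
  {"translation": [0.5, 0.5, 0]},
  {"translation": [0.6, 0.6, 0]},
  {"translation": [0.7, 0.7, 0]},
  {"translation": [0.8, 0.8, 0]},
  {"translation": [0.9, 0.9, 0]},
  {"translation": [1, 1, 0]},
])

```text
validation failed for argument at $.co...
```

>>> send_rows([
  {"translation": [0.06, 0.13, 0]},
  {"translation": [0.12, 0.26, 0]},
  {"translation": [0.18, 0.39, 0]},
  {"translation": [0.24, 0.52, 0]},
  {"translation": [0.3, 0.65, 0]},
  {"translation": [0.36, 0.78, 0]},
  {"translation": [0.42, 0.91, 0]},
  {"translation": [0.48, 1, 0]},
  {"translation": [0.54, 1, 0]},
  {"translation": [0.6, 1, 0]},
])

```text
validation failed for argument at $.co...
```

```bash
python3 - <<'E'
from h import *
np.set_printoptions(suppress=True,precision=3)
d=snap('wrist','w0');print(d['cam_to_world'],d['intrinsics'])
print(proj(d,[[495,-275,229],[495,-275,175],[415,-275,0]]))
crop('w0',0,0,512,384,1.5,'w0b')
print(ctrl.get_obs()['ee_pos'])
E
```

```text
[[  -0.001   -0.961   -0.277  323.494]
 [  -1.       0.001    0.002 -507.218]
 [  -0.002    0.277   -0.961  464.425]
 [   0.       0.       0.       1.   ]] [[302.361   0.    256.806]
 [  0.    302.361 192.641]
 [  0.      0.      1.   ]]
[[ -56.357 -117.651]
 [  -7.772  -86.714]
 [  96.333   42.51 ]]
[ 249.895 -505.702  485.957]
```

View pics/w0b.png

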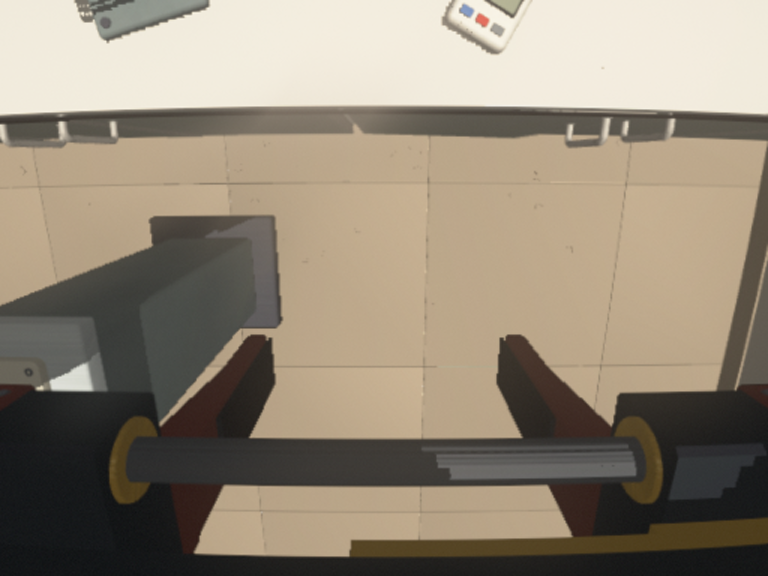

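The wrist picture shows the floor, and only the front corner of the open stand's foot at the top left (about (70,20) in raw pixels). The moves were refused because they had no twist, so I'll resend them.

>>> send_rows([
  {"translation": [0.1, 0.1, 0], "twist": [0, 0, 0]},
  {"translation": [0.2, 0.2, 0], "twist": [0, 0, 0]},
  {"translation": [0.3, 0.3, 0], "twist": [0, 0, 0]},
  {"translation": [0.4, 0.4, 0], "twist": [0, 0, 0]},
  {"translation": [0.5, 0.5, 0], "twist": [0, 0, 0]},
  {"translation": [0.6, 0.6, 0], "twist": [0, 0, 0]},
  {"translation": [0.7, 0.7, 0], "twist": [0, 0, 0]},
  {"translation": [0.8, 0.8, 0], "twist": [0, 0, 0]},
  {"translation": [0.9, 0.9, 0], "twist": [0, 0, 0]},
  {"translation": [1, 1, 0], "twist": [0, 0, 0]},
])

```text
t: 2.15
ee_pos: [349.3, -406.2, 484.7]
orientation: [3.142, -0.0, 0.0]
ft_force: [-0.2, 0.4, 0.2]
width: 87.9
```

>>> send_rows([
  {"translation": [0.1, 0.1, 0], "twist": [0, 0, 0]},
  {"translation": [0.2, 0.2, 0], "twist": [0, 0, 0]},
  {"translation": [0.3, 0.3, 0], "twist": [0, 0, 0]},
  {"translation": [0.4, 0.4, 0], "twist": [0, 0, 0]},
  {"translation": [0.5, 0.5, 0], "twist": [0, 0, 0]},
  {"translation": [0.5, 0.6, 0], "twist": [0, 0, 0]},
  {"translation": [0.5, 0.7, 0], "twist": [0, 0, 0]},
  {"translation": [0.5, 0.8, 0], "twist": [0, 0, 0]},
  {"translation": [0.5, 0.9, 0], "twist": [0, 0, 0]},
  {"translation": [0.5, 1, 0], "twist": [0, 0, 0]},
])

```text
t: 3.15
ee_pos: [398.2, -306.3, 484.7]
orientation: [3.142, -0.001, 0.0]
ft_force: [-0.1, 0.1, 0.4]
width: 88.0
```

```bash
python3 - <<'E'
from h import *
np.set_printoptions(suppress=True,precision=3)
d=snap('wrist','w1')
print(proj(d,[[495,-275,229],[495,-275,175],[415,-275,0]]))
crop('w1',0,0,512,384,1.5,'w1b')
print(ctrl.get_obs()['ee_pos'])
E
```

```text
[[213.654  75.168]
 [221.891  80.964]
 [236.265 144.948]]
[ 398.056 -305.302  484.68 ]
```

View pics/w1b.png

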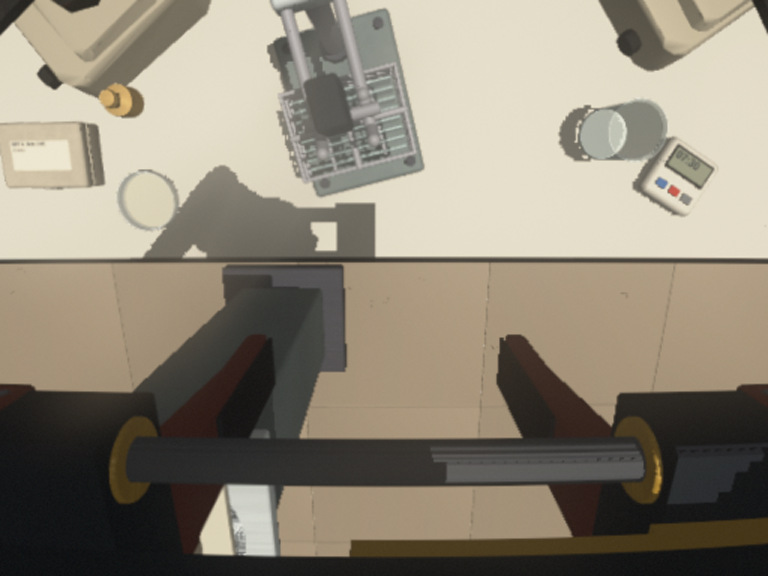

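Raw-pixel positions from this view: the stand foot's front corners are at about (214,130) and (282,113), its back-right corner is at (257,7), and the handle top is at (216,63). The stand is clearly yawed. Beaker and timer stand to the right. I'll enlarge the handle.

```bash
crop=1; python3 - <<'E'
from h import *
np.set_printoptions(suppress=True,precision=2)
crop('w1',175,0,300,135,4.4,'w1c')
d=load('w1')
c=[atz(d,(u/1.5,v/1.5),12) for u,v in [(322,195),(423,170),(385,10)]]
print(c, np.arctan2(*(c[2]-c[1])[[1,0]]), np.arctan2(-(c[0]-c[1])[0],(c[0]-c[1])[1]))
E
```

```text
[array([ 438.62, -244.33,   12.  ]), array([ 462.41, -343.18,   12.  ]), array([ 603.81, -306.47,   12.  ])] 0.2539655183402329 0.23621286667228913
```

View pics/w1c.png

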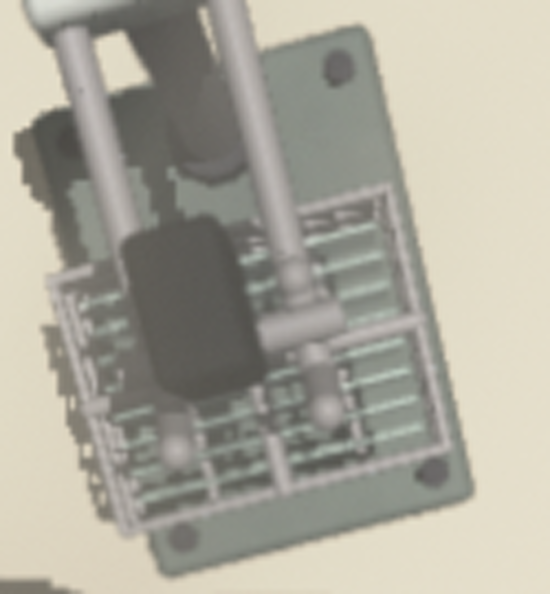

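```bash
python3 - <<'E'
from h import *
from scipy.optimize import least_squares
np.set_printoptions(suppress=True,precision=3)
d=load('w1');a=load('s0');b=load('d0')
tgt=np.array([175+122/4.4,175+268/4.4,213/4.4,400/4.4])
def corners(p,yaw):
    c=np.array([[x,y,z] for x in(-12,12) for y in(-8,8) for z in(-18,18)],float)
    c0,s=np.cos(yaw),np.sin(yaw); R=np.array([[c0,-s,0],[s,c0,0],[0,0,1]]); return c@R.T+[p[0],p[1],229]
def f(p):
    q=proj(d,corners(p,p[2])); return np.r_[np.r_[q[:,0].min(),q[:,0].max(),q[:,1].min(),q[:,1].max()]-tgt,(p[2]-.245)*50]
r=least_squares(f,[495,-275,.245],diff_step=1e-4);print(r.x,r.fun)
def g(p):
    q=f(np.r_[p[:2],.245])*1.0
    return np.r_[q[:4], proj(a,[[p[0],p[1],229]])[0]-[310.5,140.75], proj(b,[[p[0],p[1],229]])[0]-[266.75,143.75]]
r=least_squares(g,[495,-275],diff_step=1e-4);print(r.x,r.fun)
E
```

```text
[ 497.338 -280.434    0.229] [-0.939  1.113 -0.844  1.066 -0.805]
[ 497.29  -280.418] [-1.184  1.288 -0.892  1.231 -0.124 -0.809 -0.088 -1.441]
```

>>> send_rows([
  {"translation": [0.1, 0.03, 0], "twist": [0, 0, 0.05]},
  {"translation": [0.2, 0.05, 0], "twist": [0, 0, 0.1]},
  {"translation": [0.3, 0.08, 0], "twist": [0, 0, 0.15]},
  {"translation": [0.4, 0.1, 0], "twist": [0, 0, 0.2]},
  {"translation": [0.5, 0.13, 0], "twist": [0, 0, 0.25]},
  {"translation": [0.6, 0.16, 0], "twist": [0, 0, 0.3]},
  {"translation": [0.7, 0.19, 0], "twist": [0, 0, 0.35]},
  {"translation": [0.8, 0.22, 0], "twist": [0, 0, 0.4]},
  {"translation": [0.9, 0.24, 0], "twist": [0, 0, 0.44]},
  {"translation": [0.99, 0.255, 0], "twist": [0, 0, 0.48]},
])

```text
t: 4.2
ee_pos: [498.3, -281.4, 484.7]
orientation: [3.119, 0.379, 0.0]
ft_force: [-0.2, -0.6, -0.3]
width: 88.1
```

```bash
python3 - <<'E'
from h import *
o=ctrl.get_obs();print(o['ee_pos'],o['orientation'],o['qpos'])
E
```

```text
[ 498.33542605 -281.36413142  484.70162128] [3.11863665e+00 3.78622707e-01 1.35450027e-04] [-5.34786567e-01  2.62181145e-01  1.66993276e+00  8.36709946e-06
  1.20937598e+00  7.94376379e-01]
```

>>> send_rows([
  {"translation": [0, 0, -0.1], "twist": [0, 0, 0]},
  {"translation": [0, 0, -0.2], "twist": [0, 0, 0]},
  {"translation": [0, 0, -0.3], "twist": [0, 0, 0]},
  {"translation": [0, 0, -0.4], "twist": [0, 0, 0]},
  {"translation": [0, 0, -0.5], "twist": [0, 0, 0]},
  {"translation": [0, 0, -0.6], "twist": [0, 0, 0]},
  {"translation": [0, 0, -0.7], "twist": [0, 0, 0]},
  {"translation": [0, 0, -0.8], "twist": [0, 0, 0]},
  {"translation": [0, 0, -0.88], "twist": [0, 0, 0]},
  {"translation": [0, 0, -0.88], "twist": [0, 0, 0]},
])

```text
t: 5.2
ee_pos: [497.2, -281.4, 395.3]
orientation: [-3.118, -0.376, 0.003]
ft_force: [-0.2, -0.5, 0.4]
width: 87.9
```

```bash
python3 - <<'E'
from h import *
d=snap('wrist','w2');crop('w2',130,110,390,340,3,'w2b')
print(ctrl.get_obs()['ee_pos'],proj(d,[[497.3,-280.4,247],[497.3,-280.4,229]]))
E
```

```text
[ 497.39335424 -281.5414679   396.06224609] [[254.91362948 267.37824041]
 [255.20198779 250.05653191]]
```

View pics/w2b.png

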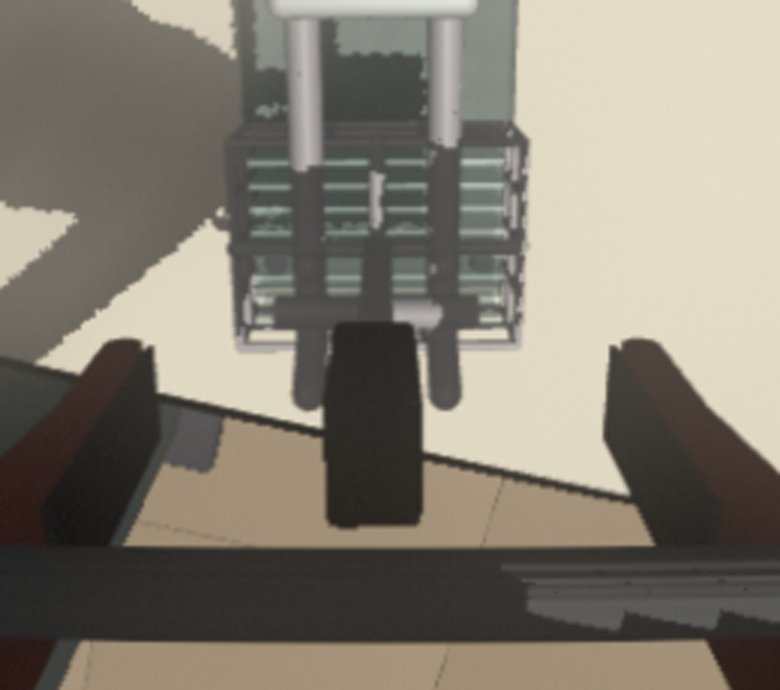

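The view along the fingers shows the handle at x=374 in the crop and the finger gap centred at 381. They are aligned to about 1 mm and the yaw matches, so I'll close.

>>> send_rows([
  {"translation": [0, 0.01, 0], "twist": [0, 0, 0]},
  {"translation": [0, 0.01, 0], "twist": [0, 0, 0]},
  {"translation": [0, 0.01, 0], "twist": [0, 0, 0]},
  {"translation": [0, 0.01, 0], "twist": [0, 0, 0]},
  {"translation": [0, 0.01, 0], "twist": [0, 0, 0]},
  {"translation": [0, 0.01, 0], "twist": [0, 0, 0]},
  {"translation": [0, 0.01, 0], "twist": [0, 0, 0]},
  {"translation": [0, 0.01, 0], "twist": [0, 0, 0]},
  {"translation": [0, 0.01, 0], "twist": [0, 0, 0]},
  {"translation": [0, 0.01, 0], "twist": [0, 0, 0]},
], grip=1)

```text
t: 6.25
ee_pos: [497.5, -280.6, 396.7]
orientation: [-3.119, -0.376, 0.0]
ft_force: [-0.0, 0.3, 1.1]
width: 16.0
```

>>> send_rows([
  {"translation": [0, 0, 0.05], "twist": [0, 0, 0]},
  {"translation": [0, 0, 0.1], "twist": [0, 0, 0]},
  {"translation": [0, 0, 0.15], "twist": [0, 0, 0]},
  {"translation": [0, 0, 0.2], "twist": [0, 0, 0]},
  {"translation": [0, 0, 0.23], "twist": [0, 0, 0]},
  {"translation": [-0.03, -0.01, 0.23], "twist": [0, 0, 0]},
  {"translation": [-0.08, -0.02, 0.23], "twist": [0, 0, 0]},
  {"translation": [-0.14, -0.035, 0.23], "twist": [0, 0, 0]},
  {"translation": [-0.21, -0.05, 0.23], "twist": [0, 0, 0]},
  {"translation": [-0.28, -0.07, 0.23], "twist": [0, 0, 0]},
])

```text
t: 7.25
ee_pos: [468.7, -287.7, 419.5]
orientation: [-3.119, -0.376, 0.001]
ft_force: [0.4, 0.3, -3.2]
width: 15.7
```

>>> send_rows([
  {"translation": [-0.08, -0.02, 0], "twist": [0, 0, 0]},
  {"translation": [-0.16, -0.04, 0], "twist": [0, 0, 0]},
  {"translation": [-0.24, -0.06, 0], "twist": [0, 0, 0]},
  {"translation": [-0.32, -0.08, 0], "twist": [0, 0, 0]},
  {"translation": [-0.4, -0.1, 0], "twist": [0, 0, 0]},
  {"translation": [-0.48, -0.12, 0], "twist": [0, 0, 0]},
  {"translation": [-0.56, -0.14, 0], "twist": [0, 0, 0]},
  {"translation": [-0.64, -0.16, 0], "twist": [0, 0, 0]},
  {"translation": [-0.72, -0.18, 0], "twist": [0, 0, 0]},
  {"translation": [-0.8, -0.2, 0], "twist": [0, 0, 0]},
])

```text
t: 8.25
ee_pos: [388.8, -307.8, 419.7]
orientation: [3.119, 0.376, 0.0]
ft_force: [0.1, -0.5, -3.4]
width: 15.7
```

```bash
python3 - <<'E'
from h import *
d=snap('side','d1');snap('wrist','w3');o=ctrl.get_obs();print(o['ee_pos'],o['orientation'],o['ft_force'],o['moment'],o['width'])
m=np.hstack([cv2.resize(cv2.imread('pics/d1.png')[90:260,220:400],(396,374)),cv2.resize(cv2.imread('pics/w3.png'),(400,374))])
cv2.imwrite('pics/m1.png',m)
E
```

```text
[ 388.49028013 -307.75502266  419.63358056] [-3.11891715e+00 -3.74498646e-01  7.27028385e-04] [ 0.80588636 -0.28069908 -3.8215492 ] [ 0.01280517 -0.0104936   0.04949041] 15.755673497001812
```

View pics/m1.png

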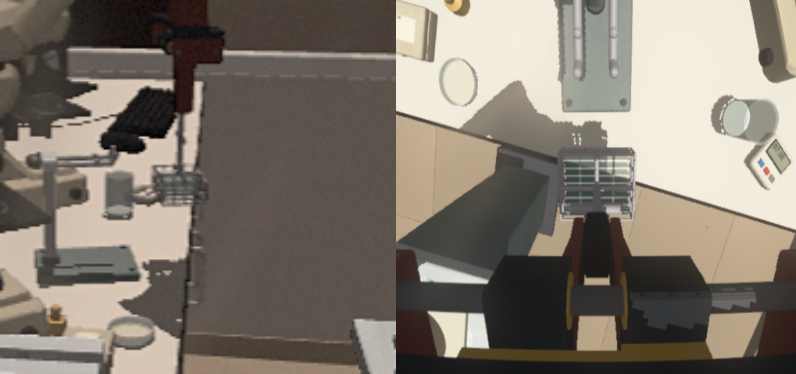

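The basket is held level and clear of the stand, with a weight of about 3.5 N. Next is the carry along +y in front of the microscope.

>>> send_rows([
  {"translation": [0, 0.1, 0], "twist": [0, 0, -0.03]},
  {"translation": [0, 0.2, 0], "twist": [0, 0, -0.06]},
  {"translation": [0, 0.3, 0], "twist": [0, 0, -0.1]},
  {"translation": [0, 0.4, 0], "twist": [0, 0, -0.14]},
  {"translation": [0, 0.5, 0], "twist": [0, 0, -0.18]},
  {"translation": [0, 0.6, 0], "twist": [0, 0, -0.22]},
  {"translation": [0, 0.7, 0], "twist": [0, 0, -0.26]},
  {"translation": [0, 0.8, 0], "twist": [0, 0, -0.3]},
  {"translation": [0, 0.9, 0], "twist": [0, 0, -0.32]},
  {"translation": [0, 1, 0], "twist": [0, 0, -0.34]},
])

```text
t: 9.35
ee_pos: [389.6, -207.0, 419.7]
orientation: [3.14, 0.109, 0.0]
ft_force: [0.4, -0.1, -3.2]
width: 15.9
```

>>> send_rows([
  {"translation": [0, 0.1, 0], "twist": [0, 0, 0]},
  {"translation": [0, 0.2, 0], "twist": [0, 0, 0]},
  {"translation": [0, 0.3, 0], "twist": [0, 0, 0]},
  {"translation": [0, 0.4, 0], "twist": [0, 0, 0]},
  {"translation": [0, 0.5, 0], "twist": [0, 0, 0]},
  {"translation": [0, 0.6, 0], "twist": [0, 0, 0]},
  {"translation": [0, 0.7, 0], "twist": [0, 0, 0]},
  {"translation": [0, 0.8, 0], "twist": [0, 0, 0]},
  {"translation": [0, 0.9, 0], "twist": [0, 0, 0]},
  {"translation": [0, 1, 0], "twist": [0, 0, 0]},
])

```text
t: 10.35
ee_pos: [389.5, -106.8, 419.7]
orientation: [3.14, 0.11, 0.0]
ft_force: [0.2, -0.9, -3.2]
width: 15.9
```

>>> send_rows([
  {"translation": [0, 0.1, 0], "twist": [0, 0, 0]},
  {"translation": [0, 0.2, 0], "twist": [0, 0, 0]},
  {"translation": [0, 0.3, 0], "twist": [0, 0, 0]},
  {"translation": [0, 0.4, 0], "twist": [0, 0, 0]},
  {"translation": [0, 0.5, 0], "twist": [0, 0, 0]},
  {"translation": [0, 0.6, 0], "twist": [0, 0, 0]},
  {"translation": [0, 0.7, 0], "twist": [0, 0, 0]},
  {"translation": [0, 0.8, 0], "twist": [0, 0, 0]},
  {"translation": [0, 0.9, 0], "twist": [0, 0, 0]},
  {"translation": [0, 1, 0], "twist": [0, 0, 0]},
])

```text
t: 11.35
ee_pos: [389.5, -6.8, 419.7]
orientation: [-3.14, -0.11, -0.0]
ft_force: [-0.1, -0.5, -4.0]
width: 15.5
```

>>> send_rows([
  {"translation": [0, 0.1, 0], "twist": [0, 0, 0]},
  {"translation": [0, 0.2, 0], "twist": [0, 0, 0]},
  {"translation": [0, 0.3, 0], "twist": [0, 0, 0]},
  {"translation": [0, 0.4, 0], "twist": [0, 0, 0]},
  {"translation": [0, 0.5, 0], "twist": [0, 0, 0]},
  {"translation": [0, 0.6, 0], "twist": [0, 0, 0]},
  {"translation": [0, 0.7, 0], "twist": [0, 0, 0]},
  {"translation": [0, 0.8, 0], "twist": [0, 0, 0]},
  {"translation": [0, 0.9, 0], "twist": [0, 0, 0]},
  {"translation": [0, 1, 0], "twist": [0, 0, 0]},
])

```text
t: 12.35
ee_pos: [389.4, 93.3, 419.7]
orientation: [-3.14, -0.11, 0.0]
ft_force: [-0.2, 0.8, -2.9]
width: 15.8
```

>>> send_rows([
  {"translation": [-0.04, 0.1, 0], "twist": [0, 0, 0]},
  {"translation": [-0.08, 0.2, 0], "twist": [0, 0, 0]},
  {"translation": [-0.12, 0.3, 0], "twist": [0, 0, 0]},
  {"translation": [-0.16, 0.4, 0], "twist": [0, 0, 0]},
  {"translation": [-0.2, 0.5, 0], "twist": [0, 0, 0]},
  {"translation": [-0.25, 0.6, 0], "twist": [0, 0, 0]},
  {"translation": [-0.3, 0.7, 0], "twist": [0, 0, 0]},
  {"translation": [-0.35, 0.8, 0], "twist": [0, 0, 0]},
  {"translation": [-0.4, 0.9, 0], "twist": [0, 0, 0]},
  {"translation": [-0.45, 1, 0], "twist": [0, 0, 0]},
])

```text
t: 13.35
ee_pos: [344.0, 193.2, 419.7]
orientation: [-3.14, -0.11, -0.0]
ft_force: [0.1, 0.6, -2.3]
width: 15.7
```

>>> send_rows([
  {"translation": [0, 0.1, 0], "twist": [0, 0, 0]},
  {"translation": [0, 0.2, 0], "twist": [0, 0, 0]},
  {"translation": [0, 0.3, 0], "twist": [0, 0, 0]},
  {"translation": [0, 0.4, 0], "twist": [0, 0, 0]},
  {"translation": [0, 0.5, 0], "twist": [0, 0, 0]},
  {"translation": [0, 0.6, 0], "twist": [0, 0, 0]},
  {"translation": [0, 0.7, 0], "twist": [0, 0, 0]},
  {"translation": [0, 0.8, 0], "twist": [0, 0, 0]},
  {"translation": [0, 0.9, 0], "twist": [0, 0, 0]},
  {"translation": [0, 1, 0], "twist": [0, 0, 0]},
])

```text
t: 14.35
ee_pos: [344.4, 293.2, 419.6]
orientation: [3.14, 0.11, -0.0]
ft_force: [0.2, 0.4, -3.7]
width: 15.9
```

```bash
python3 - <<'E'
from h import *
d=snap('wrist','w4');o=ctrl.get_obs();print(o['t'],o['ee_pos'],o['orientation'],o['qpos'],o['ft_force'])
crop('w4',120,0,420,220,2.6,'w4b')
E
```

```text
14.4 [344.71309112 294.28953713 419.81444966] [-3.13841454e+00 -1.09719331e-01 -9.42162614e-04] [6.80211503e-01 1.46496089e-01 1.98099296e+00 7.61853294e-04
 1.01286617e+00 2.18071312e+00] [ 0.68361257  2.18038543 -3.12481614]
```

View pics/w4b.png

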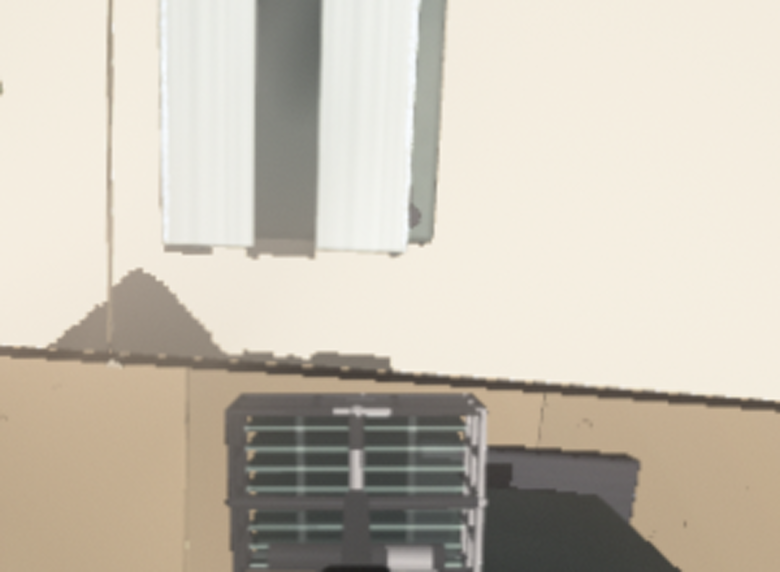

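The roof's front corners are at (163,243) and (407,250) in the crop. The slot runs from (253,246)/(317,248) at the mouth to (257,0)/(322,0) at the top of the picture.

```bash
python3 - <<'E'
from h import *
np.set_printoptions(suppress=True,precision=3)
d=load('w4')
P={k:atz(d,(120+x/2.6,y/2.6),187)[:2] for k,(x,y) in dict(fl=(163,243),fr=(407,250),sl=(253,246),sr=(317,248),sl0=(257,1),sr0=(322,1),bl=(161,1),br=(419,1)).items()}
print(P)
y=lambda a,b:np.arctan2(*(P[b]-P[a])[::-1])
print([y('sl','sl0'),y('sr','sr0'),y('fl','bl'),y('fr','br')], y('fr','fl')-np.pi/2)
print('mouth',(P['fl']+P['fr'])/2,(P['sl']+P['sr'])/2,'width',np.linalg.norm(P['fl']-P['fr']),np.linalg.norm(P['sl']-P['sr']))
print('far slot mid',(P['sl0']+P['sr0'])/2)
T=d['cam_to_world'];print(T)
E
```

```text
{'fl': array([423.839, 348.599]), 'fr': array([426.265, 285.311]), 'sl': array([424.544, 325.189]), 'sr': array([425.139, 308.606]), 'sl0': array([482.416, 326.611]), 'sr0': array([483.407, 310.823]), 'bl': array([481.132, 350.064]), 'br': array([485.07 , 287.304])}
[np.float64(0.024569935458204784), np.float64(0.03802725199134575), np.float64(0.025551479290845846), np.float64(0.03387516303020269)] 0.038311462105523386
mouth [425.052 316.955] [424.842 316.897] width 63.33453068174618 16.59360768532297
far slot mid [482.911 318.717]
[[  0.069  -0.959  -0.276 418.989]
 [ -0.998  -0.067  -0.018 297.91 ]
 [ -0.001   0.277  -0.961 399.5  ]
 [  0.      0.      0.      1.   ]]
```

```bash
python3 - <<'E'
from h import *
np.set_printoptions(suppress=True,precision=2)
d=load('w4')
yaw=.07;e=np.array([np.cos(yaw),np.sin(yaw),0]);n=np.array([-np.sin(yaw),np.cos(yaw),0])
C=np.array([344.5,293.3,419.7-221.5])
pts=[C+31*e+s*42*n+[0,0,z] for z in(-55,-89) for s in(1,0,-1)]+[C,C+24*n,C-24*n]
q=proj(d,pts);print((q-[120,0])*2.6)
o=ctrl.get_obs();print(o['ee_pos'])
E
```

```text
[[227.25 412.6 ]
 [354.72 412.41]
 [482.25 412.5 ]
 [241.76 397.11]
 [354.93 396.94]
 [468.14 397.02]
 [354.37 559.35]
 [266.36 559.32]
 [442.41 559.29]]
[344.71 294.29 419.81]
```

>>> send_rows([
  {"translation": [0, 0.03, -0.03], "twist": [0, 0, -0.01]},
  {"translation": [0, 0.06, -0.06], "twist": [0, 0, -0.02]},
  {"translation": [0, 0.09, -0.09], "twist": [0, 0, -0.03]},
  {"translation": [0, 0.12, -0.12], "twist": [0, 0, -0.04]},
  {"translation": [0, 0.15, -0.15], "twist": [0, 0, -0.05]},
  {"translation": [0, 0.18, -0.18], "twist": [0, 0, -0.06]},
  {"translation": [0, 0.2, -0.2], "twist": [0, 0, -0.07]},
  {"translation": [0, 0.215, -0.23], "twist": [0, 0, -0.08]},
  {"translation": [0, 0.215, -0.25], "twist": [0, 0, -0.08]},
  {"translation": [0, 0.215, -0.25], "twist": [0, 0, -0.08]},
])

```text
t: 15.4
ee_pos: [344.4, 313.8, 394.3]
orientation: [3.141, 0.047, -0.001]
ft_force: [-0.2, 0.2, -2.0]
width: 15.7
```

>>> send_rows([
  {"translation": [0.07, 0.002, 0], "twist": [0, 0, 0]},
  {"translation": [0.14, 0.004, 0], "twist": [0, 0, 0]},
  {"translation": [0.21, 0.006, 0], "twist": [0, 0, 0]},
  {"translation": [0.28, 0.008, 0], "twist": [0, 0, 0]},
  {"translation": [0.35, 0.01, 0], "twist": [0, 0, 0]},
  {"translation": [0.42, 0.012, 0], "twist": [0, 0, 0]},
  {"translation": [0.49, 0.014, 0], "twist": [0, 0, 0]},
  {"translation": [0.56, 0.017, 0], "twist": [0, 0, 0]},
  {"translation": [0.63, 0.02, 0], "twist": [0, 0, 0]},
  {"translation": [0.7, 0.022, 0], "twist": [0, 0, 0]},
])

```text
t: 16.4
ee_pos: [415.0, 316.1, 394.7]
orientation: [3.141, 0.047, -0.0]
ft_force: [-0.3, 0.1, -3.1]
width: 16.1
```

```bash
python3 - <<'E'
from h import *
d=snap('wrist','w5');snap('side','d5');o=ctrl.get_obs();print(o['t'],o['ee_pos'],o['orientation'],o['ft_force'])
m=np.hstack([cv2.resize(cv2.imread('pics/w5.png')[90:250,150:350],(400,320)),cv2.resize(cv2.imread('pics/d5.png')[150:310,170:370],(400,320))])
cv2.imwrite('pics/m5.png',m)
E
```

```text
16.5 [415.36705281 316.20769305 394.72140438] [-3.14094412e+00 -4.61246296e-02 -9.31454319e-04] [ 1.89302338e-03  8.16194758e-01 -3.49551926e+00]
```

View pics/m5.png

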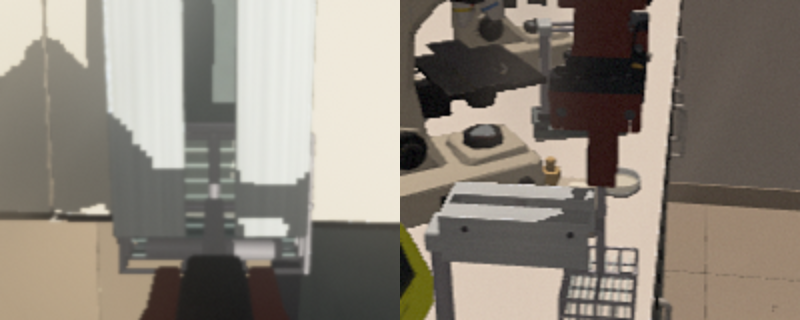

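The stem (x≈215) sits within about 1 mm of the middle of the slot (184–237) at the mouth, and the cage is below the walls, so I'll go in. First to 32 mm, then 2 mm feeling steps.

>>> send_rows([
  {"translation": [0.05, 0.01, 0], "twist": [0, 0, 0]},
  {"translation": [0.1, 0.012, 0], "twist": [0, 0, 0]},
  {"translation": [0.15, 0.014, 0], "twist": [0, 0, 0]},
  {"translation": [0.2, 0.016, 0], "twist": [0, 0, 0]},
  {"translation": [0.25, 0.018, 0], "twist": [0, 0, 0]},
  {"translation": [0.3, 0.019, 0], "twist": [0, 0, 0]},
  {"translation": [0.35, 0.02, 0], "twist": [0, 0, 0]},
  {"translation": [0.4, 0.022, 0], "twist": [0, 0, 0]},
  {"translation": [0.42, 0.023, 0], "twist": [0, 0, 0]},
  {"translation": [0.42, 0.023, 0], "twist": [0, 0, 0]},
])

```text
t: 17.5
ee_pos: [456.7, 318.4, 394.6]
orientation: [-3.141, -0.046, 0.0]
ft_force: [-0.1, 0.4, -2.6]
width: 15.8
```

>>> send_rows([
  {"translation": [0.003, 0, 0], "twist": [0, 0, 0]},
  {"translation": [0.006, 0, 0], "twist": [0, 0, 0]},
  {"translation": [0.009, 0, 0], "twist": [0, 0, 0]},
  {"translation": [0.012, 0, 0], "twist": [0, 0, 0]},
  {"translation": [0.015, 0, 0], "twist": [0, 0, 0]},
  {"translation": [0.018, 0, 0], "twist": [0, 0, 0]},
  {"translation": [0.02, 0, 0], "twist": [0, 0, 0]},
  {"translation": [0.02, 0, 0], "twist": [0, 0, 0]},
  {"translation": [0.02, 0, 0], "twist": [0, 0, 0]},
  {"translation": [0.02, 0, 0], "twist": [0, 0, 0]},
])

```text
t: 18.5
ee_pos: [458.5, 318.4, 394.7]
orientation: [-3.141, -0.047, 0.0]
ft_force: [0.7, 0.1, -4.5]
width: 15.9
```

>>> send_rows([
  {"translation": [0.003, 0, 0], "twist": [0, 0, 0]},
  {"translation": [0.006, 0, 0], "twist": [0, 0, 0]},
  {"translation": [0.01, 0, 0], "twist": [0, 0, 0]},
  {"translation": [0.013, 0, 0], "twist": [0, 0, 0]},
  {"translation": [0.017, 0, 0], "twist": [0, 0, 0]},
  {"translation": [0.021, 0, 0], "twist": [0, 0, 0]},
  {"translation": [0.025, 0, 0], "twist": [0, 0, 0]},
  {"translation": [0.025, 0, 0], "twist": [0, 0, 0]},
  {"translation": [0.025, 0, 0], "twist": [0, 0, 0]},
  {"translation": [0.025, 0, 0], "twist": [0, 0, 0]},
])

```text
t: 19.5
ee_pos: [461.0, 318.4, 394.7]
orientation: [-3.141, -0.047, 0.0]
ft_force: [-0.1, 0.6, -2.5]
width: 15.3
```

>>> send_rows([
  {"translation": [0.003, 0.001, 0], "twist": [0, 0, 0]},
  {"translation": [0.006, 0.001, 0], "twist": [0, 0, 0]},
  {"translation": [0.01, 0.001, 0], "twist": [0, 0, 0]},
  {"translation": [0.013, 0.001, 0], "twist": [0, 0, 0]},
  {"translation": [0.017, 0.001, 0], "twist": [0, 0, 0]},
  {"translation": [0.021, 0.001, 0], "twist": [0, 0, 0]},
  {"translation": [0.025, 0.001, 0], "twist": [0, 0, 0]},
  {"translation": [0.025, 0.001, 0], "twist": [0, 0, 0]},
  {"translation": [0.025, 0.001, 0], "twist": [0, 0, 0]},
  {"translation": [0.025, 0.001, 0], "twist": [0, 0, 0]},
])

```text
t: 20.5
ee_pos: [463.4, 318.5, 394.7]
orientation: [3.141, 0.047, -0.0]
ft_force: [0.2, -0.0, -3.4]
width: 15.6
```

>>> send_rows([
  {"translation": [0.003, 0.001, 0], "twist": [0, 0, 0]},
  {"translation": [0.006, 0.001, 0], "twist": [0, 0, 0]},
  {"translation": [0.01, 0.001, 0], "twist": [0, 0, 0]},
  {"translation": [0.013, 0.001, 0], "twist": [0, 0, 0]},
  {"translation": [0.017, 0.001, 0], "twist": [0, 0, 0]},
  {"translation": [0.021, 0.001, 0], "twist": [0, 0, 0]},
  {"translation": [0.025, 0.001, 0], "twist": [0, 0, 0]},
  {"translation": [0.025, 0.001, 0], "twist": [0, 0, 0]},
  {"translation": [0.025, 0.001, 0], "twist": [0, 0, 0]},
  {"translation": [0.025, 0.001, 0], "twist": [0, 0, 0]},
])

```text
t: 21.5
ee_pos: [466.0, 318.6, 394.7]
orientation: [-3.141, -0.047, 0.0]
ft_force: [-1.1, -0.0, -3.1]
width: 15.8
```

>>> send_rows([
  {"translation": [0.003, 0, 0], "twist": [0, 0, 0]},
  {"translation": [0.006, 0, 0], "twist": [0, 0, 0]},
  {"translation": [0.009, 0, 0], "twist": [0, 0, 0]},
  {"translation": [0.012, 0, 0], "twist": [0, 0, 0]},
  {"translation": [0.015, 0, 0], "twist": [0, 0, 0]},
  {"translation": [0.015, 0, 0], "twist": [0, 0, 0]},
  {"translation": [0.015, 0, 0], "twist": [0, 0, 0]},
  {"translation": [0.015, 0, 0], "twist": [0, 0, 0]},
  {"translation": [0.015, 0, 0], "twist": [0, 0, 0]},
  {"translation": [0.015, 0, 0], "twist": [0, 0, 0]},
])

```text
t: 22.5
ee_pos: [467.4, 318.6, 394.6]
orientation: [3.141, 0.047, -0.0]
ft_force: [-0.1, -0.7, -3.7]
width: 15.9
```

>>> send_rows([
  {"translation": [0.003, 0.001, 0], "twist": [0, 0, 0]},
  {"translation": [0.006, 0.001, 0], "twist": [0, 0, 0]},
  {"translation": [0.01, 0.001, 0], "twist": [0, 0, 0]},
  {"translation": [0.013, 0.001, 0], "twist": [0, 0, 0]},
  {"translation": [0.017, 0.001, 0], "twist": [0, 0, 0]},
  {"translation": [0.021, 0.001, 0], "twist": [0, 0, 0]},
  {"translation": [0.025, 0.001, 0], "twist": [0, 0, 0]},
  {"translation": [0.025, 0.001, 0], "twist": [0, 0, 0]},
  {"translation": [0.025, 0.001, 0], "twist": [0, 0, 0]},
  {"translation": [0.025, 0.001, 0], "twist": [0, 0, 0]},
])

```text
t: 23.5
ee_pos: [469.9, 318.7, 394.7]
orientation: [3.141, 0.047, -0.0]
ft_force: [0.3, -0.3, -3.3]
width: 15.9
```

>>> send_rows([
  {"translation": [0.003, 0.001, 0], "twist": [0, 0, 0]},
  {"translation": [0.006, 0.001, 0], "twist": [0, 0, 0]},
  {"translation": [0.01, 0.001, 0], "twist": [0, 0, 0]},
  {"translation": [0.013, 0.001, 0], "twist": [0, 0, 0]},
  {"translation": [0.017, 0.001, 0], "twist": [0, 0, 0]},
  {"translation": [0.021, 0.001, 0], "twist": [0, 0, 0]},
  {"translation": [0.025, 0.001, 0], "twist": [0, 0, 0]},
  {"translation": [0.025, 0.001, 0], "twist": [0, 0, 0]},
  {"translation": [0.025, 0.001, 0], "twist": [0, 0, 0]},
  {"translation": [0.025, 0.001, 0], "twist": [0, 0, 0]},
])

```text
t: 24.5
ee_pos: [472.4, 318.8, 394.7]
orientation: [-3.141, -0.047, 0.0]
ft_force: [0.3, 0.2, -3.7]
width: 15.9
```

>>> send_rows([
  {"translation": [0.003, 0.001, 0], "twist": [0, 0, 0]},
  {"translation": [0.006, 0.001, 0], "twist": [0, 0, 0]},
  {"translation": [0.01, 0.001, 0], "twist": [0, 0, 0]},
  {"translation": [0.013, 0.001, 0], "twist": [0, 0, 0]},
  {"translation": [0.017, 0.001, 0], "twist": [0, 0, 0]},
  {"translation": [0.021, 0.001, 0], "twist": [0, 0, 0]},
  {"translation": [0.025, 0.001, 0], "twist": [0, 0, 0]},
  {"translation": [0.025, 0.001, 0], "twist": [0, 0, 0]},
  {"translation": [0.025, 0.001, 0], "twist": [0, 0, 0]},
  {"translation": [0.025, 0.001, 0], "twist": [0, 0, 0]},
])

```text
t: 25.5
ee_pos: [475.0, 318.9, 394.7]
orientation: [3.141, 0.047, -0.0]
ft_force: [0.5, -0.3, -3.6]
width: 16.0
```

>>> send_rows([
  {"translation": [0.003, 0.001, 0], "twist": [0, 0, 0]},
  {"translation": [0.006, 0.001, 0], "twist": [0, 0, 0]},
  {"translation": [0.01, 0.001, 0], "twist": [0, 0, 0]},
  {"translation": [0.013, 0.001, 0], "twist": [0, 0, 0]},
  {"translation": [0.017, 0.001, 0], "twist": [0, 0, 0]},
  {"translation": [0.021, 0.001, 0], "twist": [0, 0, 0]},
  {"translation": [0.025, 0.001, 0], "twist": [0, 0, 0]},
  {"translation": [0.025, 0.001, 0], "twist": [0, 0, 0]},
  {"translation": [0.025, 0.001, 0], "twist": [0, 0, 0]},
  {"translation": [0.025, 0.001, 0], "twist": [0, 0, 0]},
])

```text
t: 26.5
ee_pos: [477.4, 319.0, 394.7]
orientation: [3.141, 0.047, -0.0]
ft_force: [0.4, 0.2, -3.2]
width: 15.9
```

>>> send_rows([
  {"translation": [0.003, 0.001, 0], "twist": [0, 0, 0]},
  {"translation": [0.006, 0.001, 0], "twist": [0, 0, 0]},
  {"translation": [0.01, 0.001, 0], "twist": [0, 0, 0]},
  {"translation": [0.013, 0.001, 0], "twist": [0, 0, 0]},
  {"translation": [0.017, 0.001, 0], "twist": [0, 0, 0]},
  {"translation": [0.021, 0.001, 0], "twist": [0, 0, 0]},
  {"translation": [0.025, 0.001, 0], "twist": [0, 0, 0]},
  {"translation": [0.025, 0.001, 0], "twist": [0, 0, 0]},
  {"translation": [0.025, 0.001, 0], "twist": [0, 0, 0]},
  {"translation": [0.025, 0.001, 0], "twist": [0, 0, 0]},
])

```text
t: 27.5
ee_pos: [480.0, 319.1, 394.7]
orientation: [-3.141, -0.047, 0.0]
ft_force: [0.2, -0.3, -3.7]
width: 16.1
```

>>> send_rows([
  {"translation": [0.003, 0.001, 0], "twist": [0, 0, 0]},
  {"translation": [0.006, 0.001, 0], "twist": [0, 0, 0]},
  {"translation": [0.01, 0.001, 0], "twist": [0, 0, 0]},
  {"translation": [0.013, 0.001, 0], "twist": [0, 0, 0]},
  {"translation": [0.017, 0.001, 0], "twist": [0, 0, 0]},
  {"translation": [0.021, 0.001, 0], "twist": [0, 0, 0]},
  {"translation": [0.025, 0.001, 0], "twist": [0, 0, 0]},
  {"translation": [0.025, 0.001, 0], "twist": [0, 0, 0]},
  {"translation": [0.025, 0.001, 0], "twist": [0, 0, 0]},
  {"translation": [0.025, 0.001, 0], "twist": [0, 0, 0]},
])

```text
t: 28.5
ee_pos: [482.3, 319.2, 394.6]
orientation: [3.141, 0.047, -0.001]
ft_force: [-1.3, 0.2, -3.6]
width: 15.9
```

>>> send_rows([
  {"translation": [0.002, 0, 0], "twist": [0, 0, 0]},
  {"translation": [0.004, 0, 0], "twist": [0, 0, 0]},
  {"translation": [0.006, 0, 0], "twist": [0, 0, 0]},
  {"translation": [0.008, 0, 0], "twist": [0, 0, 0]},
  {"translation": [0.01, 0, 0], "twist": [0, 0, 0]},
  {"translation": [0.01, 0, 0], "twist": [0, 0, 0]},
  {"translation": [0.01, 0, 0], "twist": [0, 0, 0]},
  {"translation": [0.01, 0, 0], "twist": [0, 0, 0]},
  {"translation": [0.01, 0, 0], "twist": [0, 0, 0]},
  {"translation": [0.01, 0, 0], "twist": [0, 0, 0]},
])

```text
t: 29.5
ee_pos: [483.3, 319.2, 394.6]
orientation: [3.141, 0.047, -0.001]
ft_force: [-5.3, 1.0, -1.0]
width: 15.9
```

The back of the hook is found, with contact at about 482.3 and 5 N after 1 mm. I'll ease back to about 2–3 N and lower.

>>> send_rows([
  {"translation": [-0.005, 0, 0], "twist": [0, 0, 0]},
  {"translation": [-0.005, 0, -0.01], "twist": [0, 0, 0]},
  {"translation": [-0.005, 0, -0.02], "twist": [0, 0, 0]},
  {"translation": [-0.005, 0, -0.03], "twist": [0, 0, 0]},
  {"translation": [-0.005, 0, -0.04], "twist": [0, 0, 0]},
  {"translation": [-0.005, 0, -0.05], "twist": [0, 0, 0]},
  {"translation": [-0.005, 0, -0.06], "twist": [0, 0, 0]},
  {"translation": [-0.005, 0, -0.07], "twist": [0, 0, 0]},
  {"translation": [-0.005, 0, -0.08], "twist": [0, 0, 0]},
  {"translation": [-0.005, 0, -0.08], "twist": [0, 0, 0]},
])

```text
t: 30.5
ee_pos: [482.9, 319.2, 386.4]
orientation: [3.141, 0.047, -0.0]
ft_force: [-4.6, -0.7, -2.1]
width: 15.4
```

>>> send_rows([
  {"translation": [-0.002, 0, -0.005], "twist": [0, 0, 0]},
  {"translation": [-0.002, 0, -0.01], "twist": [0, 0, 0]},
  {"translation": [-0.002, 0, -0.015], "twist": [0, 0, 0]},
  {"translation": [-0.002, 0, -0.02], "twist": [0, 0, 0]},
  {"translation": [-0.002, 0, -0.025], "twist": [0, 0, 0]},
  {"translation": [-0.002, 0, -0.03], "twist": [0, 0, 0]},
  {"translation": [-0.002, 0, -0.035], "twist": [0, 0, 0]},
  {"translation": [-0.002, 0, -0.035], "twist": [0, 0, 0]},
  {"translation": [-0.002, 0, -0.035], "twist": [0, 0, 0]},
  {"translation": [-0.002, 0, -0.035], "twist": [0, 0, 0]},
])

```text
t: 31.5
ee_pos: [482.8, 319.2, 383.1]
orientation: [3.141, 0.047, -0.0]
ft_force: [-4.2, 0.6, -3.1]
width: 15.7
```

>>> send_rows([
  {"translation": [-0.002, 0, -0.003], "twist": [0, 0, 0]},
  {"translation": [-0.002, 0, -0.006], "twist": [0, 0, 0]},
  {"translation": [-0.002, 0, -0.009], "twist": [0, 0, 0]},
  {"translation": [-0.002, 0, -0.012], "twist": [0, 0, 0]},
  {"translation": [-0.002, 0, -0.012], "twist": [0, 0, 0]},
  {"translation": [-0.002, 0, -0.012], "twist": [0, 0, 0]},
  {"translation": [-0.002, 0, -0.012], "twist": [0, 0, 0]},
  {"translation": [-0.002, 0, -0.012], "twist": [0, 0, 0]},
  {"translation": [-0.002, 0, -0.012], "twist": [0, 0, 0]},
  {"translation": [-0.002, 0, -0.012], "twist": [0, 0, 0]},
])

```text
t: 32.5
ee_pos: [482.6, 319.2, 382.0]
orientation: [-3.141, -0.047, -0.0]
ft_force: [-3.0, 0.6, -2.6]
width: 15.7
```

>>> send_rows([
  {"translation": [0, 0, -0.002], "twist": [0, 0, 0]},
  {"translation": [0, 0, -0.004], "twist": [0, 0, 0]},
  {"translation": [0, 0, -0.006], "twist": [0, 0, 0]},
  {"translation": [0, 0, -0.008], "twist": [0, 0, 0]},
  {"translation": [0, 0, -0.008], "twist": [0, 0, 0]},
  {"translation": [0, 0, -0.008], "twist": [0, 0, 0]},
  {"translation": [0, 0, -0.008], "twist": [0, 0, 0]},
  {"translation": [0, 0, -0.008], "twist": [0, 0, 0]},
  {"translation": [0, 0, -0.008], "twist": [0, 0, 0]},
  {"translation": [0, 0, -0.008], "twist": [0, 0, 0]},
])

```text
t: 33.5
ee_pos: [482.7, 319.2, 381.8]
orientation: [-3.141, -0.047, -0.001]
ft_force: [-3.1, -1.5, 4.4]
width: 16.2
```

The bar is supported: Fz went from −3 to +4 N at about the seated height of 160 mm. I'll ease off and let go.

>>> send_rows([
  {"translation": [-0.003, 0, 0.003], "twist": [0, 0, 0]},
  {"translation": [-0.005, 0, 0.006], "twist": [0, 0, 0]},
  {"translation": [-0.005, 0, 0.006], "twist": [0, 0, 0]},
  {"translation": [-0.005, 0, 0.006], "twist": [0, 0, 0]},
  {"translation": [-0.005, 0, 0.006], "twist": [0, 0, 0]},
  {"translation": [-0.005, 0, 0.006], "twist": [0, 0, 0]},
  {"translation": [-0.005, 0, 0.006], "twist": [0, 0, 0]},
  {"translation": [-0.005, 0, 0.006], "twist": [0, 0, 0]},
  {"translation": [-0.005, 0, 0.006], "twist": [0, 0, 0]},
  {"translation": [-0.005, 0, 0.006], "twist": [0, 0, 0]},
])

```text
t: 34.5
ee_pos: [482.1, 319.2, 381.9]
orientation: [-3.141, -0.047, -0.0]
ft_force: [-2.0, -0.8, 2.1]
width: 15.6
```

>>> send_rows([
  {"translation": [0, 0, 0], "twist": [0, 0, 0]},
  {"translation": [0, 0, 0], "twist": [0, 0, 0]},
  {"translation": [0, 0, 0], "twist": [0, 0, 0]},
  {"translation": [0, 0, 0], "twist": [0, 0, 0]},
  {"translation": [0, 0, 0], "twist": [0, 0, 0]},
  {"translation": [0, 0, 0], "twist": [0, 0, 0]},
  {"translation": [0, 0, 0], "twist": [0, 0, 0]},
  {"translation": [0, 0, 0], "twist": [0, 0, 0]},
  {"translation": [0, 0, 0], "twist": [0, 0, 0]},
  {"translation": [0, 0, 0], "twist": [0, 0, 0]},
], grip=-1)

```text
t: 35.5
ee_pos: [482.1, 319.2, 381.8]
orientation: [-3.141, -0.047, -0.0]
ft_force: [0.2, 0.4, -0.2]
width: 87.2
```

```bash
python3 - <<'E'
from h import *
d=snap('wrist','w6');snap('side','d6');o=ctrl.get_obs();print(o['t'],o['ee_pos'],o['width'],o['ft_force'])
m=np.hstack([cv2.resize(cv2.imread('pics/w6.png')[60:300,110:410],(400,320)),cv2.resize(cv2.imread('pics/d6.png')[170:330,140:340],(400,320))])
cv2.imwrite('pics/m6.png',m)
E
```

```text
35.6 [482.04654124 319.20947951 381.76878364] 87.30371092382916 [-0.00590992 -0.40039981  0.50937634]
```

View pics/m6.png

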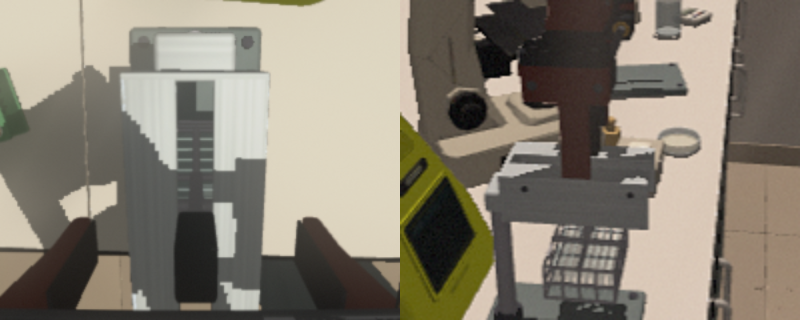

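The fingers are open and the basket hangs upright under the hood, with the handle centred in the gap. I'll withdraw straight up.

>>> send_rows([
  {"translation": [0, 0, 0.05], "twist": [0, 0, 0]},
  {"translation": [0, 0, 0.1], "twist": [0, 0, 0]},
  {"translation": [0, 0, 0.2], "twist": [0, 0, 0]},
  {"translation": [0, 0, 0.3], "twist": [0, 0, 0]},
  {"translation": [0, 0, 0.4], "twist": [0, 0, 0]},
  {"translation": [0, 0, 0.5], "twist": [0, 0, 0]},
  {"translation": [0, 0, 0.6], "twist": [0, 0, 0]},
  {"translation": [0, 0, 0.7], "twist": [0, 0, 0]},
  {"translation": [0, 0, 0.8], "twist": [0, 0, 0]},
  {"translation": [0, 0, 0.8], "twist": [0, 0, 0]},
])

```text
t: 36.6
ee_pos: [482.4, 319.4, 463.6]
orientation: [-3.14, -0.047, -0.004]
ft_force: [-0.2, 0.4, -0.5]
width: 88.1
```

```bash
python3 - <<'E'
from h import *
d=snap('wrist','w7');snap('side','d7');snap('scene','s7')
o=ctrl.get_obs();print(o['t'],o['ee_pos'],o['ft_force'])
r=lambda f,x,y:cv2.resize(cv2.imread(f'pics/{f}.png')[y:y+150,x:x+200],(400,300))
m=np.vstack([np.hstack([cv2.resize(cv2.imread('pics/w7.png'),(400,300)),r('d7',140,180)]),np.hstack([r('s7',120,180),r('s0',120,180)])])
cv2.imwrite('pics/m7.png',m)
E
```

```text
36.75 [481.95951018 319.11388248 461.49503731] [-0.20238782  0.01652213  0.3535144 ]
```

View pics/m7.png

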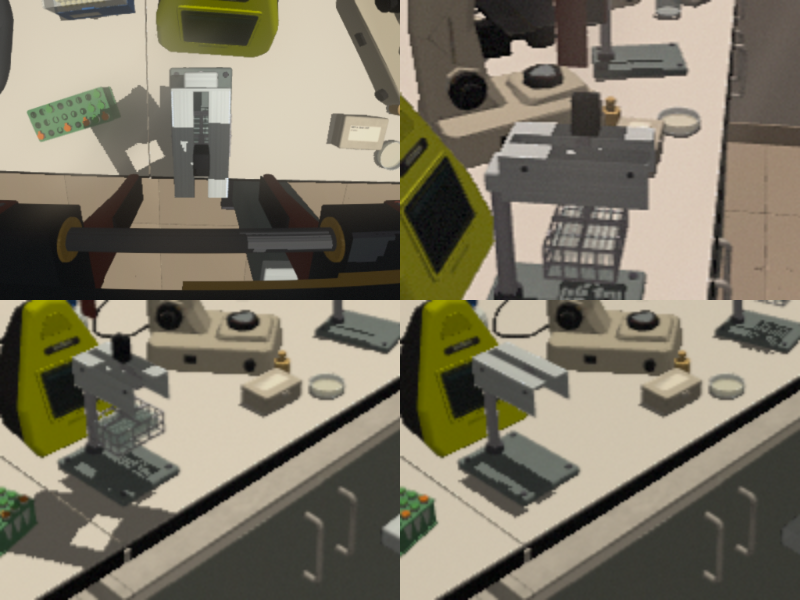

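The basket hangs upright in the hood, and the box, dish and weight are where they were at the start. The arm is clear, so I'll hand in.

>>> send_rows([
  {"translation": [0, 0, 0], "twist": [0, 0, 0]},
  {"translation": [0, 0, 0], "twist": [0, 0, 0]},
  {"translation": [0, 0, 0], "twist": [0, 0, 0]},
  {"translation": [0, 0, 0], "twist": [0, 0, 0]},
  {"translation": [0, 0, 0], "twist": [0, 0, 0]},
  {"translation": [0, 0, 0], "twist": [0, 0, 0]},
  {"translation": [0, 0, 0], "twist": [0, 0, 0]},
  {"translation": [0, 0, 0], "twist": [0, 0, 0]},
  {"translation": [0, 0, 0], "twist": [0, 0, 0]},
  {"translation": [0, 0, 0], "twist": [0, 0, 0]},
])

```text
t: 37.75
ee_pos: [482.1, 319.2, 461.8]
orientation: [-3.141, -0.047, -0.0]
ft_force: [0.3, 0.1, -0.4]
width: 88.2
```

```bash
python3 -c "
from workcell import ctrl
print(ctrl.close_job())"
```

```text
the job is handed in; nothing more can be done
None
```

The basket is hanging on the hook under the hood and I handed the job in at about 38 s; the close gave no verdict.

- **Carry:** I gripped the handle, lifted the basket about 23 mm off the open stand, drew it out and carried it level in front of the microscope to the hood.
- **Finding the hook:** I slid the bar in about 13 mm above its seat. It met the back of the hook about 57 mm behind the mouth, and the highest sideways force I read was about 5 N.
- **Seating:** I lowered the bar with a light press until the hook took the weight, at about 160 mm (bar height worked out from the arm position). Then I eased off, let go and drew back straight up.
- **Last checks:** the pictures show the basket upright under the hood with its handle centred in the slot. The box, dish and weight look unmoved, and the force on the freed gripper is about zero.

Some estimates disagreed, though none caused trouble. The first fixed-camera estimates of the hood were about 4 mm off the wrist view, and I used the wrist view. Forces were read only at the end of each one-second move, so a brief peak between readings could have been missed.

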